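# Put the bench meter away in its drawer

## Task

The hand multimeter stands upright in its bench stand and has to be put away. Lift it out and lay it down gently on its back on the bench top, without letting it topple, so that you can let go and take it again across its middle; then lay it face up, either way round, in its pocket in the open upper drawer of the small cabinet, your fingers going into the finger notches, and slide that drawer fully shut. Leave the other things where they are.

Things in the scene. Friction and masses are not known exactly. Their poses are not given: they have to be found in the camera images.
- meter: Hand multimeter, yellow slab 140 long (x) x 68 wide (y) x 32 thick (z), 0.3 kg; dial 6 mm and three sockets (-x end) 3 mm proud of its face. Origin: centre of its flat back; z out of the face, x to the display end. Starts upright in the stand, +x up, back to the stand's back plate. Its back and ends are flat: it can be stood on the bench and tipped down about the lower edge of its back.
- stand: Fixed dark sheet-steel stand, base 100 x 106 x 4. Origin on the bench under its pocket; z up, -x where the meter's face looks (to the robot, turned up to 0.45 rad). The pocket (pad 6 above the bench, side cheeks to 34, 79 over both, front lip to 22, back plate 60 wide to 118) holds the meter loosely: meter origin at (18, 0, 76) mm, its top at z = 146. It comes out straight up.
- cabinet: Fixed grey sheet-steel cabinet 210 deep (x) x 200 wide (y) x 126 high, two drawers one above the other, each with a bow handle. Origin on the bench under its centre; z up, +x into its depth; the drawer fronts look to -x (to the robot). The upper opening is 62 high (z 60 to 122), so the meter goes in only lying down in its pocket.
- drawer (a joint): The upper drawer's slide, m: 0 shut (front flat on the cabinet), 0.175 fully open; it slides along the cabinet's x. At the start open 0.163 to 0.174. It stays where it is left; about 3 N move it.
- pocket (a point): Middle of the floor of the pocket in the upper drawer's grey foam insert, 67.5 above the bench; moves with the drawer, axes as the cabinet's. Pocket 150 long (x) x 78 wide (y) x 34 deep. At mid-length each long side has a finger notch 50 long (x), as deep as the pocket, out to 62 mm from the centre line; no room for fingers elsewhere. When open it is all clear of the cabinet.
- handle (a point): Middle of the upper drawer's handle bar (10 thick, 84 long along y, 28 in front of the drawer front, 98 above the bench; moves with the drawer). Pushing it towards +x shuts the drawer.
- clear_patch (a point): Middle of the clear patch of bench top in front of the stand and left of the open drawer, at z = 0: 150 (x) x 200 (y), nothing stands on it. Fixed; x ahead of the robot, y to its left.
- tape_roll: Roll of tape 100 across, 18 high, lying on the cabinet; leave it.
- solder_reel: Reel 62 across, 45 high, at the back of the bench; leave it.
- paste_jar: Jar 58 across, 50 high, at the right; leave it.
- mouse: Computer mouse 108 x 62 x 41 at the back left; leave it.
- circuit_board: Circuit board 55 x 80 x 19 at the right; leave it.
- flux_bottle: Bottle 45 across, 83 high, at the right; leave it.
- tweezers: Tweezers 132 long, 9 high, near the front edge of the bench; leave them.
There are look-alikes about, which are no part of the job. There is more than one size of the meter; the one meant has the size given above.

How it is judged:
On the way:
1. the meter lies on its back on the bench top, at rest and let go (angle between meter's own z axis and vertical below 0.1 rad and height (world z) of meter below 0.008 m and linear speed of meter below 0.03 m/s and contact force between the fingers and meter below 0.05 N), for 0.2 s.
At the end, for the whole second after the job is handed in: The meter lies face up in the drawer's pocket, let go and at rest: its origin within 10 mm of the pocket's middle along each of x and y and -5 to +6 mm in height, its face within 0.1 rad of level, its length within 0.2 rad of the pocket's length; and the upper drawer is shut to within 6 mm (value of joint drawer below 0.006 m and x of meter in the frame of pocket between -0.01 and 0.01 m and y of meter in the frame of pocket between -0.01 and 0.01 m and z of meter in the frame of pocket between -0.005 and 0.006 m and angle between meter's own z axis and vertical below 0.1 rad and angle between the x axis of meter and the x axis of pocket, either way round below 0.2 rad and linear speed of meter below 0.03 m/s and contact force between the fingers and meter below 0.05 N); the robot touches nothing.
It fails at once if the meter topples or is dropped (turns faster than 9 rad/s; falling flat from more than about 20 degrees does this) (angular speed of meter above 9 rad/s).
It fails at once if one of the other things is shifted by more than 40 mm (distance of any of tape_roll, solder_reel, paste_jar, mouse, circuit_board, flux_bottle, tweezers from where it was at the start of the episode above 0.04 m).
It also fails if it takes over 69 s, if anything falls off the work surface, if the arm or the gripper's body presses on something with over 40 N, if the wrist force passes 120 N, or if a joint passes its speed limit or range.

## Robot

A 7-joint arm with a two-finger parallel gripper is mounted at the origin on a cart in front of the work surface, level with it; the furniture and walls round the work are solid. World frame = base frame: x ahead of the robot, y to its left, z up, the work surface at z = 0. Lengths are in m, angles in rad, forces in N, time in s.
With the tool pointing down it reaches from about 0.4 to 0.9 m from the base axis. Payload 5.6 kg.
Tool frame: the origin (TCP) lies at the centre of the arm's flange, where the gripper is bolted on; the fingertips stand 190 mm ahead of it and the grasp point (between the pads) lies 171 mm ahead of it; z points along the fingers, y is the line along which they close (so a half turn about z gives the same grasp; the last joint's range is limited). The gripper opens to 92 mm and grips with 3 to 60 N. Pads are 20 mm wide; open, the fingers measure 128 mm over their backs; the gripper's body (75 mm by 189 mm) begins 69 mm behind the grasp point.
Start: joints at [-1.254, 0.468, -0.012, 1.603, 0.006, 1.071, -0.056], TCP at [0.229, 0.608, 0.405] pointing down, gripper open.
Joint ranges: [-2.53, 2.53], [-0.31, 2.02], [-1.57, 1.55], [0.28, 2.44], [-1.29, 4.43], [0.15, 1.84], [-2.92, 2.92]. Speed limits (rad/s): [2.57, 2.57, 3.14, 3.14, 3.14, 3.14, 3.14].

## Interface

Orientations are given as a 3x3 rotation matrix whose columns are the frame's x, y, z axes.
In Python, from plant import goto, move_l, move_joints, move_gripper, hold, solve_ik, state, snapshot, IKError, close_job gives the robot as it stands. Calls block until the motion is done:
- goto(position, orientation): joint-space move of the TCP to a pose.
- move_l(position, attitude=None, max_speed=0.15, max_force=None): straight line of the TCP; attitude=None keeps the orientation; max_speed is the mean speed in m/s. With max_force (N) it stops when the force on the tool has changed by that much, and returns True; else False.
- move_joints(angles): joint-space move.
- move_gripper(opening, strength=None): finger opening in m; strength is the grip in N (None keeps the last); returns when the fingers have stopped.
- hold(seconds).
- solve_ik(position, orientation): joint angles nearest the present ones, or None.
- state(): the state.
- snapshot(name): name is "scene" or "top" or "wrist"; returns a dict with "img" (400x640x3 uint8, red, green, blue), "z_map" (400x640 float32, m along the optical axis (not along the pixel's ray), 0 where there is no reading), "fx", "fy", "cx", "cy" (pixels), "rvec" (rotation vector, rad) and "tvec" (3), from world to camera coordinates, as OpenCV has them; the wrist camera has in their place "tool_from_camera" (4x4, takes a point from camera to tool coordinates, whose origin is the TCP and whose axes are the flange's). Camera axes: x right, y down, z forward; pixel columns grow to the right and rows downward; lengths in m; the calibration is good to about 2 mm. A picture is of the moment at which its call begins: read the wrist's pose just before it.
A pose or a line that the arm cannot do raises IKError and nothing moves.
- close_job(): hands the job in; it is judged then, once.
The state is a dict: "time": time; "joint_pos": joint angles; "joint_velocities": joint speeds; "joint_efforts": joint torques, N m; "eef_pos": TCP position; "orientation": TCP orientation; "contact_force": force on the tool from outside, world axes, zero at the start; "torque": the same for the moment, N m; "grip_width": finger opening in m; "grasp_force": force on a finger pad.
Only numpy, scipy, OpenCV 4.12 (cv2) and the standard library are available. Lean on these libraries where they do the work, as an engineer would, in place of code of your own. Each camera call takes 0.05 s, during which the arm holds its last target. There are 200 camera calls.

## Working session

There is one attempt and no reset: what is moved stays moved. The work goes in short steps, each a Python script; the robot and the scene stay as the last script left them, time stands still between calls to the robot, and variables do not carry over. Pictures are saved under pics/ and viewed, at most 11 in all, crops included, and the job is handed in when it is done.

```bash
ls; mkdir -p pics; python3 - <<'E'
from plant import *
import cv2,pickle
for n in("scene","top"):
    s=snapshot(n);pickle.dump(s,open(n+".pkl","wb"));cv2.imwrite(f"pics/{n}.png",s["img"][:,:,::-1])
    print(n,s["fx"],s["cx"],s["cy"],s["rvec"],s["tvec"])
print(state())
E
```

```text
pics
scene 383.41154485266935 314.60524457126303 203.7546898086704 [ 1.08763463  2.47298482 -0.95461153] [ 0.49550472 -0.19176632  1.20843983]
top 428.6877932563262 327.25986911876595 200.37278548364364 [ 2.1302053  -2.12057446  0.14799605] [-0.11691096  0.57655131  0.98155237]
{'time': 0.1, 'joint_pos': array([-1.25399048,  0.46832946, -0.01160402,  1.60353434,  0.00603145,
        1.07137325, -0.05629905]), 'joint_velocities': array([ 0.00305134,  0.00066252,  0.00230193, -0.00084504, -0.00037652,
       -0.00228001, -0.00060828]), 'joint_efforts': array([ 4.38162924e-04, -5.21640980e+01, -1.26045017e-02, -2.44362831e+01,
       -5.67947421e-02,  1.40589575e-02,  7.24738993e-05]), 'eef_pos': array([0.22882875, 0.60815549, 0.40380801]), 'orientation': array([[-9.35948565e-01,  3.52136475e-01, -4.31383352e-04],
       [ 3.52136710e-01,  9.35947290e-01, -1.55176076e-03],
       [-1.42679483e-04, -1.60427417e-03, -9.99998703e-01]]), 'contact_force': array([0.3132943 , 0.51798714, 0.01581611]), 'torque': array([ 0.05308051,  0.02830999, -0.00756826]), 'grasp_force': 0.0, 'grip_width': 0.09204354861584962}
```

View pics/scene.png

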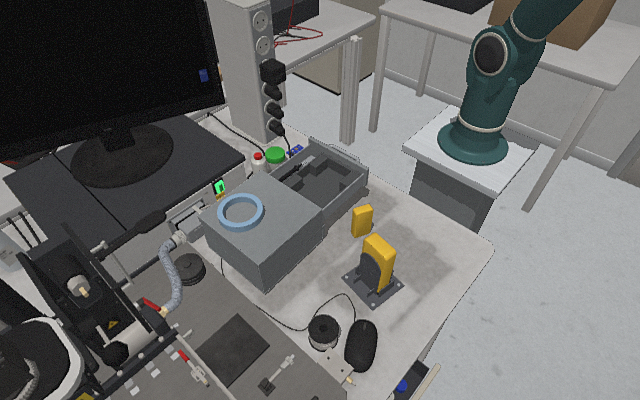

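View pics/top.png

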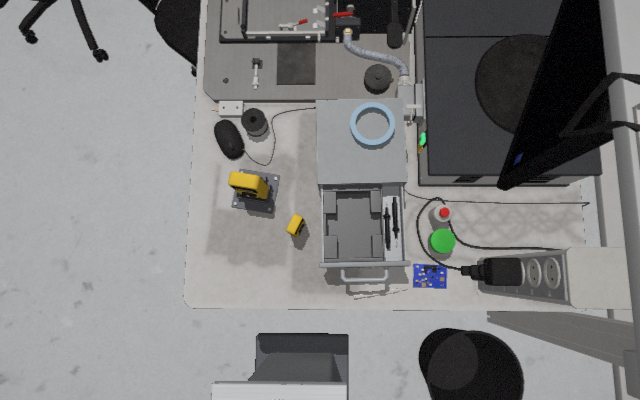

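Candidates: the yellow slab in the stand (top 249,185; scene 378,255) and a small yellow slab (top 297,225; scene 362,221), which is too small and not in a stand. I choose the first. Next I measure by colour and height.

```bash
cat > h.py <<'E'
import numpy as np,cv2,pickle
from plant import *
def world(s,zm=None):
    z=s["z_map"] if zm is None else zm
    v,u=np.mgrid[:400,:640]
    c=np.stack([(u-s["cx"])/s["fx"]*z,(v-s["cy"])/s["fy"]*z,z],-1)
    if "rvec" in s:
        R=cv2.Rodrigues(np.array(s["rvec"]))[0]; return (c-np.array(s["tvec"]).ravel())@R
    T=s["tool_from_camera"]; t=c@T[:3,:3].T+T[:3,3]
    return t@s["R"].T+s["p"]
def wrist():
    st=state(); s=snapshot("wrist"); s["R"]=st["orientation"];s["p"]=st["eef_pos"]; return s
def yellow(s):
    h=cv2.cvtColor(s["img"],cv2.COLOR_RGB2HSV); return (h[...,0]>18)&(h[...,0]<32)&(h[...,1]>150)&(h[...,2]>80)
def rect(P,m):
    r=cv2.minAreaRect((P[m][:,:2]*1000).astype(np.float32)); return r
def Rdown(a):  # tool z down, closing axis y at yaw a in world
    y=np.array([np.cos(a),np.sin(a),0]);z=np.array([0,0,-1.]);return np.stack([np.cross(y,z),y,z],1)
E
python3 - <<'E'
from h import *
for n in("top","scene"):
    s=pickle.load(open(n+".pkl","rb"));P=world(s);ok=s["z_map"]>0
    Y=yellow(s)&ok
    k,l,st,c=cv2.connectedComponentsWithStats(Y.astype(np.uint8))
    for i in range(1,k):
        if st[i,4]>40:
            m=l==i;zt=np.percentile(P[m][:,2],95);t=m&(P[...,2]>zt-.008)
            print(n,c[i].round(),st[i,4],"ztop",zt.round(4),"toprect",rect(P,t), "med",np.median(P[t],0).round(4))
s=pickle.load(open("top.pkl","rb"));P=world(s)
for a,b in((.118,.134),(.098,.118),(.085,.104),(.06,.074)):
    for reg in("cab",):
        v,u=np.mgrid[:400,:640]
        m=(P[...,2]>a)&(P[...,2]<b)&(u>310)&(u<412)&(v>95)&(v<300)
        mm=cv2.morphologyEx(m.astype(np.uint8),cv2.MORPH_OPEN,np.ones((2,2)))>0
        print(a,b,mm.sum(),rect(P,mm))
b=(P[...,2]<.02)&(np.abs(np.array([0]))<1)
for px in[(259,180),(240,190),(275,180),(355,220),(342,200),(342,245),(330,220),(382,220),(362,268),(363,281),(345,275),(360,130),(230,250),(270,250),(297,225)]:
    print(px,P[px[1],px[0]].round(4))
cv2.imwrite("pics/crop.png",cv2.resize(s["img"][150:310,220:420,::-1],(800,640))[:600])
E
```

```text
top [249. 183.] 598 ztop 0.1477 toprect ((606.11865234375, 67.23417663574219), (66.85689544677734, 31.71502685546875), 80.49162292480469) med [0.6054 0.0668 0.1451]
top [294. 225.] 200 ztop 0.0975 toprect ((515.131591796875, -40.09059143066406), (21.7231388092041, 44.49567413330078), 62.282649993896484) med [ 0.5148 -0.0405  0.0943]
scene [361. 220.] 563 ztop 0.0972 toprect ((519.6865234375, -38.552528381347656), (20.325313568115234, 44.844791412353516), 65.1709976196289) med [ 0.5221 -0.0378  0.0959]
scene [380. 256.] 943 ztop 0.1483 toprect ((610.2310180664062, 70.94921112060547), (64.4619140625, 31.06586265563965), 81.08189392089844) med [0.6118 0.073  0.1466]
scene [ 85. 397.] 77 ztop 0.241 toprect ((1131.1036376953125, -41.77116394042969), (2.119896411895752, 11.179967880249023), 87.25829315185547) med [ 1.1308 -0.0418  0.238 ]
0.118 0.134 7229 ((608.6773681640625, -205.56521606445312), (393.2989196777344, 221.76564025878906), 1.310894250869751)
0.098 0.118 2541 ((598.3843994140625, -204.54080200195312), (216.55860900878906, 435.8509521484375), 88.4457778930664)
0.085 0.104 2245 ((598.4815063476562, -212.20614624023438), (208.41848754882812, 439.9365234375), 86.06200408935547)
0.06 0.074 3485 ((510.3505554199219, -205.4918212890625), (177.01385498046875, 180.31283569335938), 8.853342056274414)
(259, 180) [0.6066 0.0338 0.1402]
(240, 190) [0.5935 0.0865 0.0902]
(275, 180) [0.6353 0.0186 0.0059]
(355, 220) [ 0.5275 -0.1796  0.0668]
(342, 200) [ 0.5745 -0.1494  0.0673]
(342, 245) [ 0.4694 -0.1495  0.0679]
(330, 220) [ 0.5277 -0.1214  0.0638]
(382, 220) [ 0.5236 -0.2386  0.1022]
(362, 268) [ 0.4173 -0.1945  0.0785]
(363, 281) [ 0.3891 -0.195   0.1047]
(345, 275) [ 4.007e-01 -1.575e-01  2.000e-04]
(360, 130) [ 0.725  -0.1893  0.1275]
(230, 250) [ 0.4597  0.1266 -0.0007]
(270, 250) [ 0.4603  0.0274 -0.0013]
(297, 225) [ 0.5121 -0.0476  0.097 ]
```

View pics/crop.png

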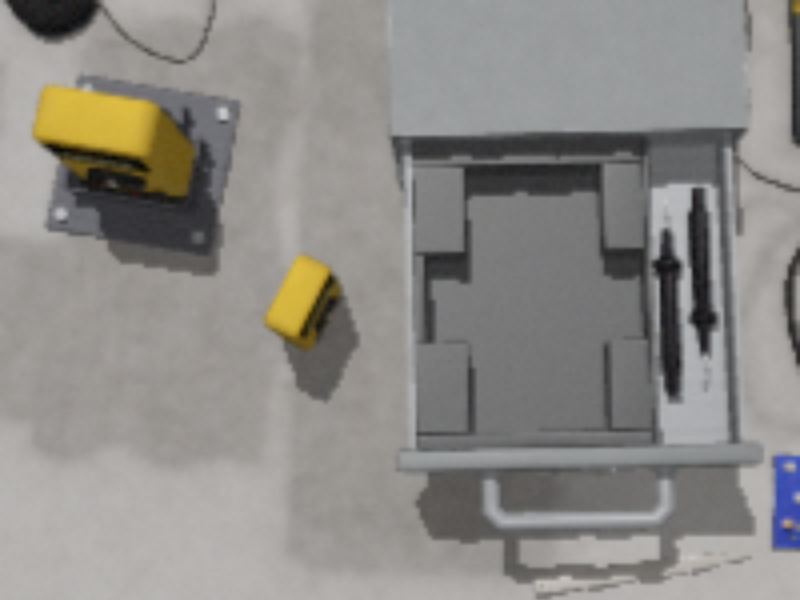

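The crop confirms the choice: the big yellow slab (crop 120,140) stands in the dark base and is 67 x 32 mm at z 0.147. The small one (crop 303,300) is about 44 x 21 mm. The pocket is the foam recess (crop 467–605 x 175–435) and the handle is at crop (578,520). Next I check which grasp tilts are reachable.

```bash
cat >> h.py <<'E'
def Rtilt(yaw,a,s=1):
    """tool z = down tilted by a toward heading yaw; closing axis y horizontal, perpendicular to heading"""
    f=np.array([np.cos(yaw),np.sin(yaw),0]);l=np.array([-np.sin(yaw),np.cos(yaw),0])*s
    z=np.sin(a)*f-np.cos(a)*np.array([0,0,1.]);return np.stack([np.cross(l,z),l,z],1)
def tcp(g,R,d=.171): return np.array(g)-d*R[:,2]
E
python3 - <<'E'
from h import *
yaw=np.radians(-9.3)
c=np.array([.608,.069])
for s in(1,-1):
  for d in(45,60,75,90):
    R=Rtilt(yaw,np.radians(d),s)
    r=[]
    for z in(.10,.12,.2,.25):
        q=solve_ik(tcp([*c,z],R),R); r.append(None if q is None else np.round(q,2).tolist())
    print(s,d,*r,sep="\n ")
  for yl in(0,-9.3,90,-90):
    print(s,yl,[solve_ik(tcp([x,.08,z],R),R) is not None for R in[Rtilt(np.radians(yl),np.radians(t),s) for t in(0,-15,-30)] for x in(.42,.46,.5) for z in(.02,.2)])
s=wrist();print(s["tool_from_camera"].round(3))
E
```

```text
1
 45
 [-0.21, 0.5, -0.16, 2.3, 2.3, 0.56, -1.13]
 [-0.29, 0.44, -0.06, 2.3, 2.27, 0.49, -1.12]
 [-0.73, 0.27, 0.44, 2.3, 2.0, 0.26, -0.86]
 [-0.81, 0.16, 0.51, 2.27, 1.5, 0.26, -0.33]
1
 60
 [-0.58, 0.65, 0.2, 2.41, 2.58, 0.9, -1.63]
 [-0.64, 0.59, 0.26, 2.42, 2.58, 0.85, -1.63]
 [-0.77, 0.38, 0.41, 2.42, 2.49, 0.66, -1.46]
 [-0.84, 0.24, 0.48, 2.4, 2.35, 0.56, -1.25]
1
 75
 [-0.07, 0.91, -0.41, 2.4, 2.6, 1.57, -1.35]
 [-0.12, 0.83, -0.36, 2.41, 2.57, 1.51, -1.38]
 None
 None
1
 90
 [-1.14, 1.32, 0.64, 2.39, 2.28, 1.32, -2.32]
 [-1.13, 1.26, 0.64, 2.41, 2.31, 1.34, -2.28]
 None
 None
1 0 [True, True, True, True, True, True, True, True, True, True, True, True, True, True, True, True, True, True]
1 -9.3 [True, True, True, True, True, True, True, True, True, True, True, True, True, True, True, True, True, True]
1 90 [True, True, True, True, True, True, True, True, True, True, True, True, True, True, True, True, True, True]
1 -90 [True, True, True, True, True, True, True, True, True, True, True, True, True, True, True, True, True, True]
-1
 45
 [0.05, 0.54, -0.45, 2.29, 2.21, 0.66, 2.19
[... 427 characters left out ...]
None
-1
 90
 [-1.14, 1.32, 0.64, 2.39, 2.28, 1.32, 0.82]
 [-1.13, 1.26, 0.64, 2.41, 2.31, 1.34, 0.86]
 None
 None
-1 0 [True, True, True, True, True, True, True, True, True, True, True, True, True, True, True, True, True, True]
-1 -9.3 [True, True, True, True, True, True, True, True, True, True, True, True, True, True, True, True, True, True]
-1 90 [True, True, True, True, True, True, True, True, True, True, True, True, True, True, True, True, True, True]
-1 -90 [True, True, True, True, True, True, True, True, True, True, True, True, True, True, True, True, True, True]
[[-0.    -0.956 -0.292  0.084]
 [ 1.    -0.     0.    -0.   ]
 [-0.001 -0.292  0.956  0.02 ]
 [ 0.     0.     0.     1.   ]]
```

```bash
python3 - <<'E'
from h import *
yaw=np.radians(-9.3);R=Rtilt(yaw,np.radians(60),-1)
f=np.array([np.cos(yaw),np.sin(yaw),0])
g=np.array([.608,.069,.105])
for k in (.2,.15,.12):
    p=tcp(g-k*R[:,2],R);q=solve_ik(p,R);print(k,p.round(3),None if q is None else q)
    if q is not None: break
goto(p,R);st=state();print(st["time"],st["eef_pos"],st["joint_pos"])
s=wrist();P=world(s);cv2.imwrite("pics/w1.png",s["img"][:,:,::-1]);pickle.dump(s,open("w1.pkl","wb"))
Y=yellow(s)&(s["z_map"]>0)
k,l,stt,c=cv2.connectedComponentsWithStats(Y.astype(np.uint8))
for i in range(1,k):
    if stt[i,4]>200:
        m=l==i;zt=np.percentile(P[m][:,2],98);t=m&(P[...,2]>zt-.006);print(c[i],stt[i],zt,rect(P,t))
        Q=P[m];F=Q[(Q[:,2]>.05)&(Q[:,2]<.125)]
        # front face in frame f
        lat=F[:,:2]@np.array([-np.sin(yaw),np.cos(yaw)]);dep=F[:,:2]@f[:2]
        print("lat",np.percentile(lat,[1,99]),"dep",np.percentile(dep,[5,50,95]),"fitline",np.polyfit(lat,dep,1))
E
```

```text
0.2 [0.291 0.121 0.291] None
0.15 [0.334 0.114 0.266] None
0.12 [0.359 0.11  0.251] NoneTraceback (most recent call last):
  File "<stdin>", line 8, in <module>
plant.IKError: the arm cannot take that pose within its joint ranges
```

```bash
python3 - <<'E'
from h import *
yaw=np.radians(-9.3)
for d in(45,52,60):
  for s in(1,-1):
    R=Rtilt(yaw,np.radians(d),s)
    print(d,s,[(z,None if (q:=solve_ik(tcp([x,.069-.16*(x-.608),z],R),R)) is None else np.round(q,2).tolist()) for x in(.608,.56) for z in(.24,.27,.3,.33)])
E
```

```text
45 1 [(0.24, [-0.81, 0.19, 0.51, 2.27, 1.6, 0.25, -0.43]), (0.27, [-0.81, 0.12, 0.51, 2.25, 1.33, 0.29, -0.14]), (0.3, [-0.83, 0.07, 0.51, 2.22, 1.14, 0.34, 0.08]), (0.33, [-0.86, 0.01, 0.53, 2.19, 1.0, 0.4, 0.24]), (0.24, [-0.81, 0.1, 0.43, 2.36, 1.6, 0.34, -0.46]), (0.27, [-0.85, 0.03, 0.45, 2.33, 1.38, 0.38, -0.22]), (0.3, [-0.87, -0.03, 0.47, 2.3, 1.21, 0.43, -0.02]), (0.33, [-0.91, -0.08, 0.48, 2.27, 1.09, 0.49, 0.12])]
45 -1 [(0.24, [-0.93, 0.2, 0.65, 2.28, 1.61, 0.22, 2.69]), (0.27, None), (0.3, [-1.51, 0.11, 1.28, 2.24, 0.97, 0.24, -2.89]), (0.33, [-1.2, -0.0, 0.88, 2.2, 1.01, 0.4, -2.9]), (0.24, [-1.42, 0.15, 1.11, 2.39, 1.64, 0.22, 2.63]), (0.27, [0.79, 0.29, -1.3, 2.26, 1.54, 0.66, 2.89]), (0.3, None), (0.33, None)]
52 1 [(0.24, [-0.8, 0.21, 0.48, 2.34, 2.12, 0.38, -0.98]), (0.27, [-0.83, 0.14, 0.49, 2.32, 1.9, 0.37, -0.73]), (0.3, [-0.85, 0.07, 0.51, 2.29, 1.69, 0.37, -0.49]), (0.33, [-0.88, 0.01, 0.52, 2.26, 1.49, 0.4, -0.26]), (0.24, [-0.84, 0.13, 0.43, 2.43, 2.01, 0.46, -0.91]), (0.27, [-0.86, 0.05, 0.43, 2.4, 1.82, 0.45, -0.69]), (0.3, [-0.9, -0.02, 0.45, 2.38, 1.63, 
[... 501 characters left out ...]
 [(0.24, [-0.82, 0.27, 0.47, 2.41, 2.38, 0.58, -1.29]), (0.27, [-0.88, 0.19, 0.52, 2.39, 2.27, 0.53, -1.14]), (0.3, [-0.9, 0.11, 0.53, 2.37, 2.12, 0.51, -0.95]), (0.33, [-0.93, 0.04, 0.55, 2.34, 1.96, 0.5, -0.75]), (0.24, None), (0.27, None), (0.3, [0.59, 0.19, -1.12, 2.38, 1.98, 0.75, -0.74]), (0.33, [-0.96, -0.05, 0.47, 2.42, 1.85, 0.6, -0.68])]
60 -1 [(0.24, [0.0, 0.3, -0.45, 2.36, 2.22, 0.75, 2.14]), (0.27, [-0.4, 0.19, -0.01, 2.37, 2.18, 0.61, 2.13]), (0.3, [-1.22, 0.13, 0.89, 2.39, 2.19, 0.46, 2.11]), (0.33, [-1.47, 0.03, 1.13, 2.36, 2.01, 0.47, 2.36]), (0.24, None), (0.27, None), (0.3, [-0.48, 0.05, -0.01, 2.43, 1.98, 0.61, 2.29]), (0.33, [-0.03, 0.01, -0.46, 2.37, 1.86, 0.58, 2.44])]
```

```bash
python3 - <<'E'
from h import *
yaw=np.radians(-9.3);R=Rtilt(yaw,np.radians(52),1)
f=np.array([np.cos(yaw),np.sin(yaw),0])
goto(tcp([.60,.07,.33],R),R)
move_l(tcp([.595,.071,.255],R))
st=state();print(st["time"],st["eef_pos"],st["joint_pos"])
s=wrist();P=world(s);cv2.imwrite("pics/w1.png",s["img"][:,:,::-1]);pickle.dump(s,open("w1.pkl","wb"))
Y=yellow(s)&(s["z_map"]>0)
k,l,stt,c=cv2.connectedComponentsWithStats(Y.astype(np.uint8))
for i in range(1,k):
    if stt[i,4]>200:
        m=l==i;zt=np.percentile(P[m][:,2],98);t=m&(P[...,2]>zt-.006);print(c[i],stt[i],zt,rect(P,t))
        F=P[m];F=F[(F[:,2]>.05)&(F[:,2]<.14)]
        lat=F[:,:2]@np.array([-np.sin(yaw),np.cos(yaw)]);dep=F[:,:2]@f[:2]
        print("lat",np.percentile(lat,[1,99]),"dep",np.percentile(dep,[5,50,95]),"fitline",np.polyfit(lat,dep,1))
E
```

```text
3.15 [0.46238394 0.09301067 0.36047574] [-0.84181242  0.15192274  0.48996769  2.35533135  1.9906733   0.38896016
 -0.84366044]
[322.52067422  61.7380827 ] [ 269    0  108  116 7594] 0.14597459588141362 ((606.3079833984375, 70.81759643554688), (65.5369644165039, 32.813114166259766), 79.73114776611328)
lat [0.13454785 0.20083945] dep [0.5709945  0.5720521  0.57338587] fitline [0.00221576 0.57177117]
```

View pics/w1.png

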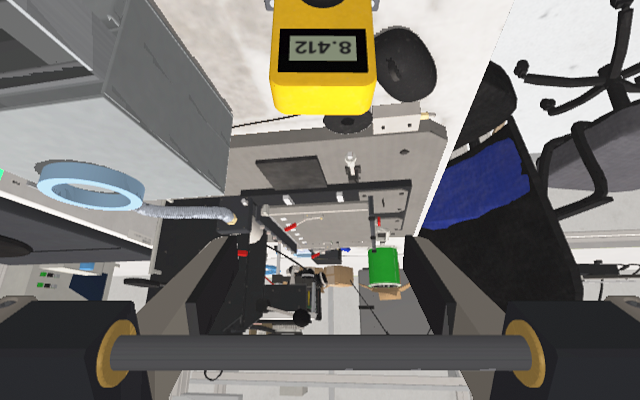

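The image is upside down. The meter's face is towards the robot with its display at (320,48), top edge at row ~110 and width 270–376. Centre is (0.6074, 0.0705), yaw −9.3°.

```bash
python3 - <<'E'
from h import *
yaw=np.radians(-9.3);R=Rtilt(yaw,np.radians(52),1)
g=np.array([.6074,.0705,.095])
move_l(tcp(g+[0,0,.15],R),max_speed=.1)
print(move_l(tcp(g,R),max_speed=.1,max_force=12),state()["eef_pos"]-tcp(g,R))
move_gripper(.06,40);st=state();print(st["grip_width"],st["grasp_force"],st["contact_force"])
print(move_l(tcp(g+[0,0,.05],R),max_speed=.06,max_force=15))
print(move_l(tcp(g+[0,0,.15],R),max_speed=.1,max_force=15))
st=state();print(st["time"],st["grip_width"],st["grasp_force"],st["contact_force"],st["joint_pos"])
for x,z in((.55,.25),(.5,.25),(.45,.2),(.45,.15),(.45,.03)):
  for yl in (0,-9.3,40,-40):
    R2=Rtilt(np.radians(yl),np.radians(-38),1);q=solve_ik(tcp([x,.09,z],R2),R2);print(x,z,yl,None if q is None else q.round(2))
E
```

```text
False [1.56271085e-04 9.50746895e-05 5.08311668e-04]
0.06789730459113993 39.999825954437256 [-0.91888086 -0.44054105  2.35946854]
False
False
7.775 0.06786971750485653 39.99931454658508 [-0.09416839 -0.23581818 -3.07689555] [-0.82631848  0.19778358  0.49669942  2.34026063  2.08296441  0.37389822
 -0.9416762 ]
0.55 0.25 0 [ 0.11  0.73 -0.47  1.35  0.1   1.76  1.21]
0.55 0.25 -9.3 [ 0.16  0.72 -0.47  1.36  0.03  1.72  1.11]
0.55 0.25 40 [-0.14  0.67 -0.31  1.41  0.35  1.74  1.75]
0.55 0.25 -40 [ 0.26  0.63 -0.39  1.5  -0.24  1.53  0.83]
0.5 0.25 0 [-0.02  0.61 -0.24  1.5  -0.02  1.69  1.32]
0.5 0.25 -9.3 [ 0.02  0.6  -0.22  1.52 -0.1   1.66  1.22]
0.5 0.25 40 [-0.17  0.59 -0.29  1.55  0.3   1.68  1.73]
0.5 0.25 -40 [ 0.08  0.52 -0.11  1.65 -0.37  1.51  0.97]
0.45 0.2 0 [ 0.    0.59 -0.27  1.67 -0.02  1.54  1.3 ]
0.45 0.2 -9.3 [ 0.11  0.6  -0.35  1.68 -0.05  1.51  1.18]
0.45 0.2 40 [-0.17  0.58 -0.31  1.71  0.3   1.55  1.67]
0.45 0.2 -40 [ 0.1   0.5  -0.13  1.81 -0.37  1.37  1.02]
0.45 0.15 0 [ 0.13  0.69 -0.45  1.69  0.09  1.46  1.21]
0.45 0.15 -9.3 [ 0.11  0.66 -0.35  1.71 -0.03  1.42  1.18]
0.45 0.15 40 [-0.13  0.65 -0.37  1.73  0.34  1.48  1.61]
0.45 0.15 -40 [ 0.33  0.62 -0.44  1.82 -0.22  1.25  0.9 ]
0.45 0.03 0 [ 0.21  0.91 -0.57  1.69  0.26  1.31  1.1 ]
0.45 0.03 -9.3 [ 0.29  0.93 -0.63  1.71  0.23  1.27  0.99]
0.45 0.03 40 [ 0.32  1.2  -1.12  1.71  0.91  1.69  1.1 ]
0.45 0.03 -40 [ 0.48  0.89 -0.66  1.82  0.05  1.05  0.74]
```

```bash
python3 - <<'E'
from h import *
def step(g,yl,d,v=.15):
    R=Rtilt(np.radians(yl),np.radians(d),1)
    try: move_l(tcp(g,R),R,max_speed=v)
    except IKError: print("goto",d); goto(tcp(g,R),R)
R=Rtilt(np.radians(-9.3),np.radians(52),1)
move_l(tcp([.6,.072,.30],R))
for i,d in enumerate((40,28,16,4,-8,-20,-29,-38)):
    t=(i+1)/8; step(np.array([.6-.1*t,.072+.018*t,.30-.04*t]),-9.3*(1-t),d)
    st=state();print(d,st["time"],st["joint_pos"].round(2),st["grip_width"].round(4))
step([.45,.09,.16],0,-38)
s=wrist();P=world(s);cv2.imwrite("pics/w2.png",s["img"][:,:,::-1])
Y=yellow(s)&(s["z_map"]>0);Q=P[Y];Q=Q[np.linalg.norm(Q-[.45,.09,.16],axis=1)<.12]
c=Q.mean(0);print(c,np.linalg.svd(Q-c,full_matrices=False)[2], Q.min(0),Q.max(0))
E
```

```text
Traceback (most recent call last):
AttributeError: 'float' object has no attribute 'round'
```

```bash
python3 - <<'E'
from h import *
def step(g,yl,d,v=.15):
    R=Rtilt(np.radians(yl),np.radians(d),1)
    try: move_l(tcp(g,R),R,max_speed=v)
    except IKError: print("goto",d); goto(tcp(g,R),R)
for i,d in enumerate((40,28,16,4,-8,-20,-29,-38)):
    if i==0: continue
    t=(i+1)/8; step(np.array([.6-.1*t,.072+.018*t,.30-.04*t]),-9.3*(1-t),d)
    st=state();print(d,st["time"],st["joint_pos"].round(2),st["grip_width"])
step([.45,.09,.16],0,-38)
s=wrist();P=world(s);cv2.imwrite("pics/w2.png",s["img"][:,:,::-1])
Y=yellow(s)&(s["z_map"]>0);Q=P[Y];Q=Q[np.linalg.norm(Q-[.45,.09,.16],axis=1)<.12]
c=Q.mean(0);print(c,np.linalg.svd(Q-c,full_matrices=False)[2], Q.min(0),Q.max(0))
E
```

```text
28 9.9333 [-0.82  0.07  0.56  2.1   0.28  0.55  0.97] 0.06812682547587114
16 10.3583 [-0.74  0.14  0.55  1.98  0.02  0.77  1.25] 0.0678115973948277
4 10.7167 [-0.67  0.23  0.54  1.87 -0.12  1.01  1.4 ] 0.06779070164038756
-8 11.075 [-0.61  0.34  0.53  1.75 -0.2   1.23  1.49] 0.06784101821443567
-20 11.4333 [-0.55  0.45  0.51  1.65 -0.25  1.45  1.55] 0.06786169339236352
-29 11.7417 [-0.52  0.53  0.49  1.59 -0.26  1.59  1.59] 0.06754559048766519
-38 12.05 [-0.49  0.61  0.47  1.54 -0.27  1.72  1.62] 0.06816569251447406
[0.43072129 0.09016749 0.1795848 ] [[ 0.98739542  0.00973877  0.15797294]
 [-0.01179272  0.99985762  0.0120698 ]
 [-0.1578329  -0.0137806   0.98736967]] [0.36191449 0.05149278 0.15560887] [0.50066395 0.12856757 0.24890569]
```

View pics/w2.png

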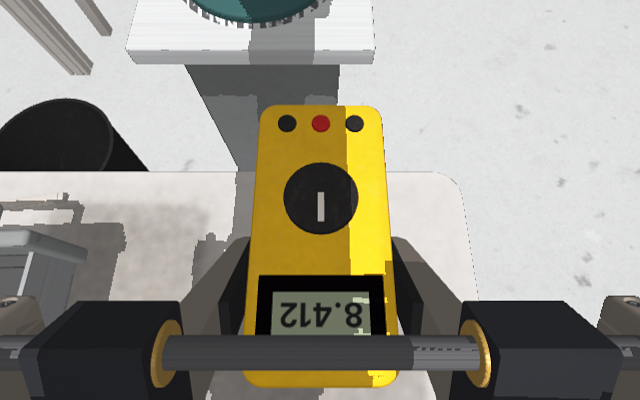

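The meter is held face up: dial at (320,198), sockets at row 123, display at (320,312). I'll lower it gently onto the bench.

```bash
python3 - <<'E'
from h import *
R=Rtilt(0,np.radians(-38),1)
print(move_l(tcp([.45,.09,.04],R),max_speed=.12,max_force=8))
s=wrist();P=world(s);Y=yellow(s)&(s["z_map"]>0);Y[270:]=False;Q=P[Y];Q=Q[(Q[:,2]>.02)&(Q[:,2]<.1)]
A=np.c_[Q[:,:2],np.ones(len(Q))]
for _ in range(5):
    co=np.linalg.lstsq(A,Q[:,2],rcond=None)[0];r=abs(A@co-Q[:,2]);k=r<max(.002,np.median(r)*2);A,Q=A[k],Q[k]
print("slopes",co,len(Q),"face z at g",A.mean(0)@co,A.mean(0),Q.min(0),Q.max(0))
print(move_l(tcp([.45,.09,.012],R),max_speed=.02,max_force=5))
st=state();print(st["time"],st["eef_pos"]-tcp([.45,.09,.016],R),st["contact_force"])
E
```

```text
False
slopes [ 0.001371   -0.00335475  0.05511879] 16334 face z at g 0.05538213200309246 [0.41278792 0.09019776 1.        ] [0.36156821 0.0569012  0.053318  ] [0.45275846 0.12350345 0.0574429 ]
True
15.1333 [ 1.08401151e-04 -9.39602053e-06  4.57273768e-03] [0.84255302 0.00861496 4.45206321]
```

```bash
python3 - <<'E'
from h import *
R=Rtilt(0,np.radians(-35.7),1)
print(move_l(tcp([.45,.09,.0212],R),R,max_speed=.02,max_force=8),state()["contact_force"])
move_gripper(.09)
hold(.3);st=state();print(st["grip_width"],st["contact_force"],st["eef_pos"]-tcp([.45,.09,.0206],R))
# retreat along the tool axis, then upright above, over the middle
move_l(st["eef_pos"]-.09*R[:,2])
R=Rtilt(0,0,1);goto(tcp([.40,.09,.22],R),R)
s=wrist();P=world(s);cv2.imwrite("pics/w3.png",s["img"][:,:,::-1])
Y=yellow(s)&(s["z_map"]>0)&(P[...,2]<.06);Y=cv2.morphologyEx(Y.astype(np.uint8),cv2.MORPH_OPEN,np.ones((5,5)))
cs=max(cv2.findContours(Y,0,2)[0],key=cv2.contourArea);m=np.zeros((400,640),np.uint8);cv2.drawContours(m,[cs],-1,1,-1);m=(m>0)&(Y>0)&(P[...,2]>.02)
print(rect(P,m),np.median(P[m],0),P[m][:,2].min(),P[m][:,2].max(),state()["time"])
E
```

```text
False [-2.62560937 -0.36736018  0.5386203 ]
0.08986384702938416 [1.23902285 0.07086075 2.81177695] [2.11680200e-04 1.19186212e-05 6.97494764e-04]
((428.24798583984375, 90.0382080078125), (138.4188995361328, 67.41038513183594), 0.03030138462781906) [0.40502712 0.09016986 0.03146392] 0.020030042509714296 0.03946174791387497 18.1417
```

View pics/w3.png

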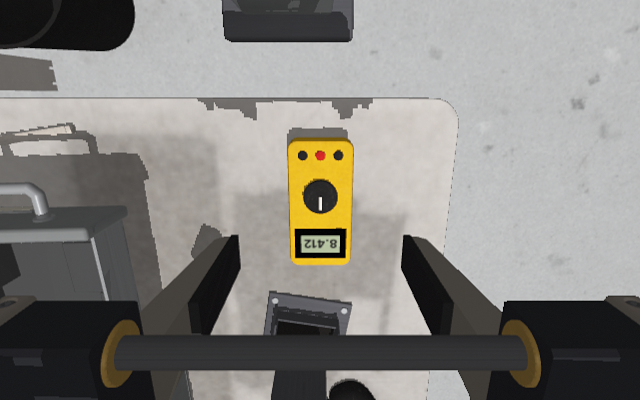

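Meter lies face up on the bench, (320,200) in the picture, centre (0.428, 0.090), yaw 0. Next I measure the pocket from above.

```bash
python3 - <<'E'
from h import *
R=Rtilt(0,0,1)
move_l(tcp([.40,.09,.30],R)); goto(tcp([.50,-.18,.30],R),R);hold(.2)
s=wrist();P=world(s);cv2.imwrite("pics/w4.png",s["img"][:,:,::-1]);pickle.dump(s,open("w4.pkl","wb"))
ok=s["z_map"]>0
B=P[ok&(P[...,0]>.38)&(P[...,0]<.66)&(P[...,1]>-.33)&(P[...,1]<-.06)]
h,e=np.histogram(B[:,2],np.arange(0,.14,.003));print([(round(a,3),b) for a,b in zip(e,h) if b>150])
f=B[(B[:,2]>.096)&(B[:,2]<.108)]
fl=B[(B[:,2]>.06)&(B[:,2]<.075)];print("floor",np.median(fl,0),fl.min(0),fl.max(0))
im=np.zeros((320,320),np.uint8)  # 1 mm grid, rows x .36.., cols y
def put(Q,v):
    i=((Q[:,0]-.36)*1000).astype(int);j=((-.05-Q[:,1])*1000).astype(int);k=(i>=0)&(i<320)&(j>=0)&(j<320);im[i[k],j[k]]=v
put(fl,90);put(f,200);put(B[B[:,2]>.112],255)
im=im[::-1];cv2.imwrite("pics/map.png",cv2.resize(np.hstack([im,np.zeros((320,10),np.uint8)]),None,fx=1.8,fy=1.8,interpolation=0))
E
```

```text
[(np.float64(0.0), np.int64(2533)), (np.float64(0.003), np.int64(321)), (np.float64(0.057), np.int64(332)), (np.float64(0.063), np.int64(3403)), (np.float64(0.066), np.int64(9124)), (np.float64(0.069), np.int64(346)), (np.float64(0.072), np.int64(462)), (np.float64(0.075), np.int64(890)), (np.float64(0.078), np.int64(1150)), (np.float64(0.081), np.int64(402)), (np.float64(0.084), np.int64(321)), (np.float64(0.087), np.int64(328)), (np.float64(0.09), np.int64(363)), (np.float64(0.093), np.int64(375)), (np.float64(0.096), np.int64(504)), (np.float64(0.099), np.int64(8229)), (np.float64(0.102), np.int64(2252)), (np.float64(0.105), np.int64(642)), (np.float64(0.117), np.int64(315)), (np.float64(0.12), np.int64(2408)), (np.float64(0.123), np.int64(6064)), (np.float64(0.126), np.int64(1758))]
floor [ 0.51415472 -0.18883687  0.06682916] [ 0.42065424 -0.28461323  0.06000532] [ 0.64069977 -0.09520033  0.07499738]
```

View pics/map.png

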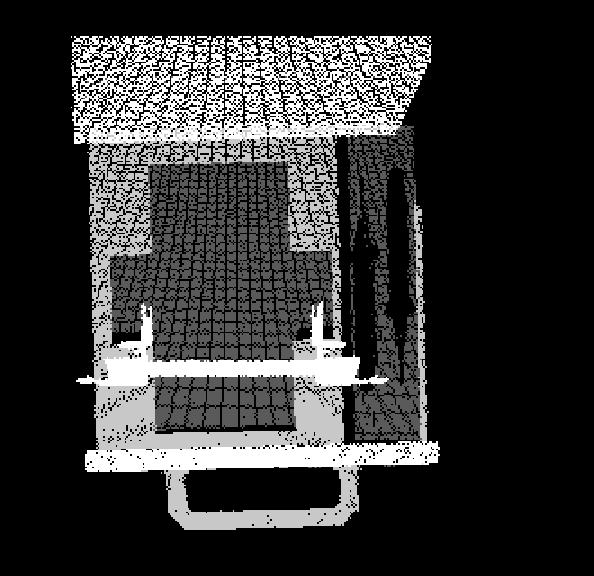

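View pics/w4.png

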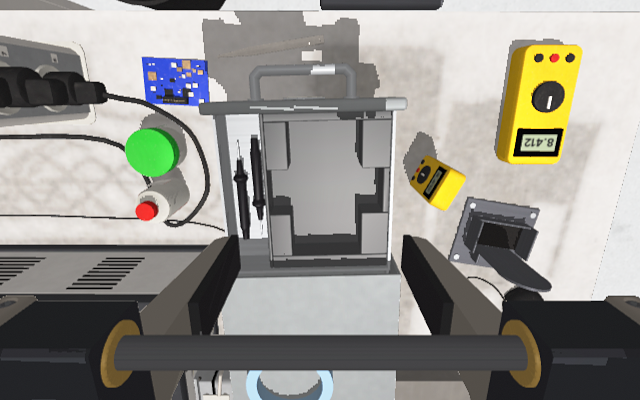

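The map and picture show the pocket with its four foam blocks, notches, and the meter still lying flat. Now I fit its edges numerically and take the meter across the middle.

```bash
python3 - <<'E'
from h import *
s=pickle.load(open("w4.pkl","rb"));P=world(s)
f=P[(P[...,2]>.096)&(P[...,2]<.1035)&(s["z_map"]>0)]
def fit(coord,xs,w,lo,hi,side):
    out=[]
    for x in xs:
        b=f[(abs(f[:,1-coord]-x)<w)&(f[:,coord]>lo)&(f[:,coord]<hi)][:,coord]
        if len(b)>3: out.append((x,b.min() if side>0 else b.max()))
    out=np.array(out);p=np.polyfit(out[:,0],out[:,1],1);r=abs(np.polyval(p,out[:,0])-out[:,1])
    return np.polyfit(out[r<=np.median(r)*2+1e-4,0],out[r<=np.median(r)*2+1e-4,1],1),len(out)
xs=np.r_[np.arange(.446,.462,.003),np.arange(.552,.585,.003)]
L=fit(1,xs,.0015,-.15,-.10,1);Rr=fit(1,xs,.0015,-.24,-.20,-1)
ys=np.arange(-.2,-.145,.004)
F=fit(0,ys,.002,.56,.62,1);N=fit(0,ys,.002,.41,.47,-1)
print(L,Rr,F,N)
yaw=np.mean([np.arctan(L[0][0]),np.arctan(Rr[0][0])]);y=lambda x:(np.polyval(L[0],x)+np.polyval(Rr[0],x))/2
x0=(np.polyval(F[0],-.173)+np.polyval(N[0],-.173))/2
print("pocket",x0,y(x0),"yaw",yaw,-np.arctan((F[0][0]+N[0][0])/2),"W",np.polyval(L[0],x0)-np.polyval(Rr[0],x0),"len",np.polyval(F[0],-.173)-np.polyval(N[0],-.173))
h=P[(P[...,0]<.405)&(P[...,0]>.37)&(P[...,2]>.09)&(P[...,2]<.112)];print("handle",np.median(h,0),h.min(0),h.max(0))
# take the meter
R=Rtilt(0,0,1);g=np.array([.4282,.090,.024])
goto(tcp(g+[0,0,.2],R),R);move_l(tcp(g+[0,0,.05],R));print(move_l(tcp(g,R),max_speed=.05,max_force=8))
move_gripper(.06,40);hold(.1);st=state();print(st["grip_width"],st["time"],st["contact_force"])
E
```

```text
(array([ 0.02808088, -0.14830294]), 17) (array([ 0.02568182, -0.22530413]), 17) (array([-0.01936519,  0.58648311]), 14) (array([-0.02571973,  0.43567661]), 14)
pocket 0.5149797035392576 -0.17296018445181832 yaw 0.02687484200595968 0.022538642943221516 W 0.07823666189426262 len 0.14970715942224178
handle [ 0.39155954 -0.21326837  0.10168791] [ 0.3702187  -0.47281854  0.09016534] [ 0.40450274 -0.1431463   0.11188797]
False
0.06787871087460529 24.1583 [-1.07938399  0.26313449  2.77453161]
```

```bash
python3 - <<'E'
from h import *
R=Rtilt(0,0,1);g=np.array([.4282,.090,.024]);R2=Rtilt(.025,0,1);p=np.array([.515,-.173,0])
move_l(tcp(g+[0,0,.2],R))
move_l(tcp(p+[0,0,.22],R2),R2,max_speed=.15)
s=wrist();P=world(s);Y=yellow(s)&(s["z_map"]>0)&(P[...,2]>.17);print(rect(P,Y),np.median(P[Y],0),state()["grip_width"])
print(move_l(tcp(p+[0,0,.135],R2),max_speed=.1,max_force=8))
print(move_l(tcp(p+[0,0,.0905],R2),max_speed=.03,max_force=6))
st=state();print(st["time"],st["eef_pos"]-tcp(p+[0,0,.0915],R2),st["contact_force"])
E
```

```text
((516.3180541992188, -172.1954803466797), (140.092529296875, 77.01068878173828), 1.5343486070632935) [ 0.48511905 -0.17270465  0.22732383] 0.06792292742592783
False
True
30.0417 [ 8.92246840e-05 -1.39152305e-05  1.60243106e-04] [-0.41932732  1.64622712  5.71308503]
```

Seated at the expected height. I'll let go, check, then push the handle.

```bash
python3 - <<'E'
from h import *
R2=Rtilt(.025,0,1);p=np.array([.515,-.173,0])
move_gripper(.077);hold(.2);print(state()["contact_force"],state()["grip_width"])
print(move_l(tcp(p+[0,0,.14],R2),max_speed=.06,max_force=10))
move_l(tcp(p+[0,0,.25],R2));move_gripper(.0)
R=Rtilt(0,0,1);goto(tcp([.50,-.18,.30],R),R);hold(.2)
s=wrist();P=world(s);cv2.imwrite("pics/w5.png",s["img"][:,:,::-1])
Y=yellow(s)&(s["z_map"]>0)&(P[...,2]>.085)&(P[...,2]<.11)&(P[...,1]<-.1)&(P[...,0]<.6);print(rect(P,Y),np.median(P[Y],0))
ax=np.array([1,.025,0])
for x in(.33,.35,.36):
  for d in(0,-15,15):
    R=Rtilt(.025,np.radians(d),1)
    print(x,d,[None if (q:=solve_ik(tcp(np.array([x,-.177,z]),R,.19),R)) is None else q.round(2).tolist() for z in(.085,.2)], solve_ik(tcp([.57,-.172,.085],R,.19),R) is not None)
print(state()["time"])
E
```

```text
[ 0.80072865 -0.50773074  0.04705792] 0.07694482021056587
False
((518.77685546875, -172.52517700195312), (145.45513916015625, 67.90463256835938), 1.6422934532165527) [ 0.48859116 -0.17204892  0.09897607]
0.33 0 [[-0.48, 0.35, 1.03, 2.39, -0.53, 0.63, 2.56], [-0.81, -0.13, 1.2, 2.29, 0.15, 0.9, 1.88]] True
0.33 -15 [[-0.44, 0.51, 0.95, 2.23, -0.37, 0.88, 2.37], [-0.65, 0.26, 1.14, 2.15, -0.12, 1.12, 2.16]] True
0.33 15 [None, [-0.33, -0.24, 0.77, 2.42, 0.08, 0.66, 1.98]] True
0.35 0 [[-0.44, 0.37, 0.97, 2.35, -0.52, 0.64, 2.52], [-0.79, -0.02, 1.21, 2.26, 0.02, 0.89, 2.01]] True
0.35 -15 [[-0.44, 0.54, 0.94, 2.19, -0.39, 0.9, 2.36], [-0.62, 0.31, 1.11, 2.11, -0.16, 1.13, 2.19]] True
0.35 15 [None, [-0.49, -0.23, 0.9, 2.4, 0.12, 0.65, 1.93]] True
0.36 0 [[-0.42, 0.38, 0.94, 2.33, -0.52, 0.65, 2.51], [-0.77, 0.03, 1.2, 2.24, -0.04, 0.89, 2.06]] True
0.36 -15 [[-0.43, 0.55, 0.93, 2.16, -0.4, 0.91, 2.36], [-0.6, 0.33, 1.1, 2.09, -0.18, 1.14, 2.19]] True
0.36 15 [None, [-0.57, -0.23, 0.97, 2.39, 0.13, 0.65, 1.92]] True
34.1833
```

View pics/w5.png

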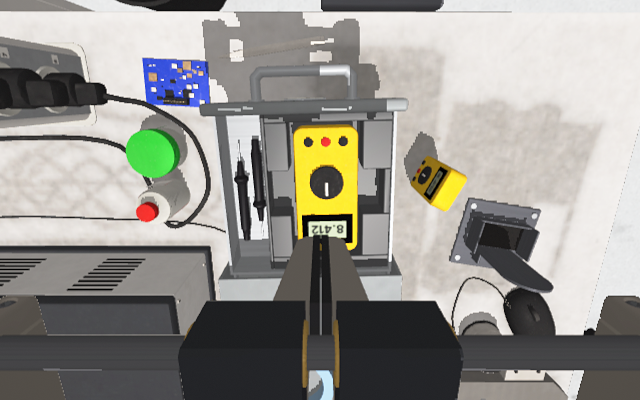

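The meter lies in the pocket, (325,185), between the foam blocks, with the tool clear above. Now I shut the drawer.

```bash
python3 - <<'E'
from h import *
R=Rtilt(.025,0,1);ax=np.array([1,.025,0]);a=np.array([.345,-.196,.083])
goto(tcp(a+[0,0,.14],R,.19),R);print(move_l(tcp(a,R,.19),max_speed=.12,max_force=10))
p0=state()["eef_pos"]
print(move_l(tcp(a+.235*ax,R,.19),max_speed=.06,max_force=18))
st=state();print(st["eef_pos"]-p0,st["contact_force"],st["time"])
hold(.2);move_l(st["eef_pos"]-.05*ax,max_speed=.1)
move_l(state()["eef_pos"]+[0,0,.17])
print(state()["time"])
t=snapshot("top");P=world(t);cv2.imwrite("pics/top2.png",cv2.resize(t["img"][80:310,200:430,::-1],(598,598)))
h=P[(P[...,2]>.088)&(P[...,2]<.110)&(P[...,0]>.5)&(P[...,0]<.6)&(P[...,1]<-.13)&(P[...,1]>-.26)];print(np.percentile(h[:,0],[2,20,50]))
E
```

```text
False
True
[ 0.2060615   0.00523092 -0.00107471] [-1.27597774 -0.09511962  0.18036845] 39.2
41.325Traceback (most recent call last):
  File "<stdin>", line 11, in <module>
    return _quantile_unchecked(
        a, q, axis, out, overwrite_input, method, keepdims, weights)
    return _ureduce(a,
                    func=_quantile_ureduce_func,
    ...<5 lines>...
                    overwrite_input=overwrite_input,
                    method=method)
    r = func(a, **kwargs)
    result = _quantile(arr,
                       quantiles=q,
    ...<2 lines>...
                       out=out,
                       weights=wgt)
    slices_having_nans = np.isnan(arr[-1, ...])
                                  ~~~^^^^^^^^^
IndexError: index -1 is out of bounds for axis 0 with size 0
```

View pics/top2.png

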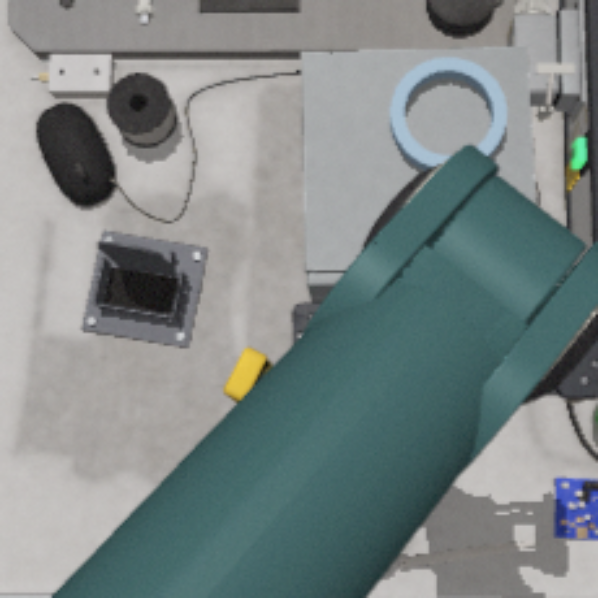

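The arm hides the drawer front here, so I'll move it aside and check.

```bash
python3 - <<'E'
from h import *
R=Rtilt(0,0,1);goto(tcp([.42,.15,.30],R),R);hold(.3);print(state()["time"])
t=snapshot("top");P=world(t);cv2.imwrite("pics/top3.png",cv2.resize(t["img"][80:310,280:430,::-1],(390,598)))
ok=t["z_map"]>0
for y in(-.13,-.16,-.2,-.24,-.27):
    b=P[ok&(abs(P[...,1]-y)<.003)&(P[...,0]>.45)&(P[...,0]<.65)]
    print(y,[(round(x,3),round(z,3)) for x,z in sorted(b[:,[0,2]].tolist()) if z>.05][:16])
E
```

```text
43.1417
-0.13 [(0.589, 0.089), (0.59, 0.076), (0.59, 0.088), (0.59, 0.099), (0.59, 0.098), (0.59, 0.06), (0.59, 0.073), (0.59, 0.11), (0.59, 0.059), (0.59, 0.072), (0.59, 0.121), (0.59, 0.109), (0.59, 0.058), (0.591, 0.118), (0.592, 0.122), (0.593, 0.118)]
-0.16 [(0.558, 0.1), (0.558, 0.098), (0.558, 0.098), (0.56, 0.101), (0.56, 0.101), (0.56, 0.1), (0.562, 0.102), (0.562, 0.102), (0.562, 0.1), (0.564, 0.103), (0.564, 0.102), (0.564, 0.101), (0.567, 0.101), (0.567, 0.1), (0.567, 0.1), (0.59, 0.059)]
-0.2 [(0.559, 0.105), (0.561, 0.096), (0.562, 0.101), (0.563, 0.099), (0.564, 0.102), (0.565, 0.101), (0.567, 0.102), (0.567, 0.1), (0.589, 0.081), (0.589, 0.078), (0.59, 0.076), (0.591, 0.094), (0.591, 0.08), (0.591, 0.08), (0.592, 0.053), (0.592, 0.052)]
-0.24 [(0.561, 0.098), (0.562, 0.101), (0.563, 0.098), (0.564, 0.103), (0.565, 0.101), (0.566, 0.105), (0.567, 0.103), (0.569, 0.102), (0.569, 0.102), (0.569, 0.101), (0.571, 0.101), (0.572, 0.101), (0.572, 0.1), (0.573, 0.103), (0.573, 0.103), (0.574, 0.101)]
-0.27 [(0.593, 0.085), (0.593, 0.083), (0.593, 0.108), (0.593, 0.095), (0.593, 0.107), (0.594, 0.094), (0.594, 0.094), (0.594, 0.117), (0.594, 0.054), (0.594, 0.067), (0.594, 0.054), (0.594, 0.08), (0.594, 0.116), (0.594, 0.104), (0.594, 0.066), (0.594, 0.052)]
```

View pics/top3.png

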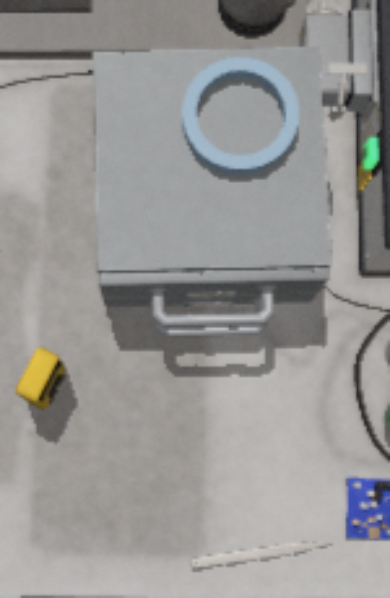

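The drawer front is flush with the lower front: x = 0.590 from z 0.05 to 0.12, front edge at row 280 in the picture. Tape, tweezers, board and small meter are undisturbed, so I'm handing in.

```bash
python3 -c "
from plant import *
print(close_job(),state()['time'])"
```

```text
the job is handed in; nothing more can be done
the job is handed in; nothing more can be done
```

The multimeter was laid on its back on the bench, taken again across its middle and placed face up in its pocket. The upper drawer is shut, and I handed the job in at about 43 s of the 69 s allowed; no verdict came back.

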